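# Charge the staple gun's air line at the bench manifold

## Task

Charge the staple gun's air line: with a fingertip, gently press the coloured buttons on the bench air manifold fully down, first the yellow one (shuts the vent), then the blue one (main air), then the green one (gun line). Each stays down by itself; leave the red button up, do not pull any button up, and do not disturb the things standing round about. Finish with the hand clear.

Things in the scene. Friction and masses are not known exactly. Their poses are not given: they have to be found in the camera images.
- manifold: bench air manifold, fixed to the bench: a silver bar 58 mm deep (its x) and 272 mm long (its y), top face 40 mm above the bench, on two dark feet, with a round gauge in the middle of its front and a coupler at its +y end (in all 300 mm long). Four round push-pull buttons stand in a row along its y, 62 mm apart, on its top; which colour stands where changes. Origin at the centre of its underside, its front faces its -x, z up
- yellow_valve: steel collar under the yellow button, fixed on the manifold, 39 mm across and 8 mm high; origin at the centre of its underside, z up
- yellow_button (a joint): travel of the yellow button (the vent button) in m: about 0 when up (at the start 0 to 0.002), grows as it is pressed straight down, 0.012 at its stop; negative if pulled up. The button itself has no spring: it resists with about 4 N of friction (about 5 N when moved at 40 mm/s) and stays where it is left
- yellow_top (a point): centre of the top of the yellow button's mushroom head (35 mm across, flat in its middle 24 mm, 9 mm thick), which is a soft cap that gives about 0.4 mm per N, up to 6 mm, and springs back, so that a finger must go about 2 mm deeper than the button's travel; moves with it; 74 mm above the bench when up, 62 mm when fully down
- blue_valve: steel collar under the blue button, fixed on the manifold, 39 mm across and 8 mm high; origin at the centre of its underside, z up
- blue_button (a joint): travel of the blue button (the main air button) in m: about 0 when up (at the start 0 to 0.002), grows as it is pressed straight down, 0.012 at its stop; negative if pulled up. The button itself has no spring: it resists with about 4 N of friction (about 5 N when moved at 40 mm/s) and stays where it is left
- blue_top (a point): centre of the top of the blue button's mushroom head (35 mm across, flat in its middle 24 mm, 9 mm thick), which is a soft cap that gives about 0.4 mm per N, up to 6 mm, and springs back, so that a finger must go about 2 mm deeper than the button's travel; moves with it; 74 mm above the bench when up, 62 mm when fully down
- green_valve: steel collar under the green button, fixed on the manifold, 39 mm across and 8 mm high; origin at the centre of its underside, z up
- green_button (a joint): travel of the green button (the gun line button) in m: about 0 when up (at the start 0 to 0.002), grows as it is pressed straight down, 0.012 at its stop; negative if pulled up. The button itself has no spring: it resists with about 4 N of friction (about 5 N when moved at 40 mm/s) and stays where it is left
- green_top (a point): centre of the top of the green button's mushroom head (35 mm across, flat in its middle 24 mm, 9 mm thick), which is a soft cap that gives about 0.4 mm per N, up to 6 mm, and springs back, so that a finger must go about 2 mm deeper than the button's travel; moves with it; 74 mm above the bench when up, 62 mm when fully down
- red_valve: steel collar under the red button, fixed on the manifold, 39 mm across and 8 mm high; origin at the centre of its underside, z up
- red_button (a joint): travel of the red button (the dump button, to be left up) in m: about 0 when up (at the start 0 to 0.002), grows as it is pressed straight down, 0.012 at its stop; negative if pulled up. The button itself has no spring: it resists with about 4 N of friction (about 5 N when moved at 40 mm/s) and stays where it is left
- red_top (a point): centre of the top of the red button's mushroom head (35 mm across, flat in its middle 24 mm, 9 mm thick), which is a soft cap that gives about 0.4 mm per N, up to 6 mm, and springs back, so that a finger must go about 2 mm deeper than the button's travel; moves with it; 74 mm above the bench when up, 62 mm when fully down
- thread_red: loose wooden spool of red thread, 50 mm across, 60 mm high, standing; origin at the centre of its underside
- thread_green: loose wooden spool of green thread, 46 mm across, 55 mm high, standing; origin at the centre of its underside
- glue_tin: loose dark blue round tin, 70 mm across, 72 mm high, standing; origin at the centre of its underside

How it is judged:
By the outcome, as a careful person would: the job done as asked, in the order asked, and still so for the second after the job is handed in, with the robot touching nothing.
It also fails if it takes over 40 s, if anything falls off the work surface, if the arm or the gripper's body presses on something with over 40 N, if the wrist force passes 120 N, or if a joint passes its speed limit or range.

## Robot

A 6-joint arm with a two-finger parallel gripper is mounted at the origin on the work surface; the furniture and walls round the work are solid. World frame = base frame: x ahead of the robot, y to its left, z up, the work surface at z = 0. Lengths are in mm, angles in rad, forces in N, time in s.
With the tool pointing down it reaches from about 275 to 750 mm from the base axis. Payload 10.2 kg.
Tool frame: the origin (TCP) lies at the very end of the fingers, on their centre line; the grasp point (between the pads) lies r.tcp_to_grasp behind it (r.tcp_to_grasp is the distance from the TCP to the grasp point, in mm); z points along the fingers, y is the direction in which the jaws open and shut (so a half turn about z gives the same grasp; the last joint's range is limited). The gripper opens to 88 mm and grips with 3 to 60 N. Pads are 18 mm wide; open, the fingers measure 123 mm over their backs; the gripper's body (75 mm by 187 mm) begins 45 mm behind the grasp point.
Start: joints at [0.935, 0.313, 1.498, -0, 1.331, -0.223], TCP at [210.63, 480.901, 238.72] pointing down, gripper open.
Joint ranges: [-2.94, 2.94], [-0.97, 2.17], [0.19, 2.56], [-1.23, 4.37], [0.02, 3.11], [-2.88, 2.88]. Speed limits (rad/s): [2.39, 2.39, 3.01, 3.14, 3.14, 3.14].

## Interface

Orientations are given as a unit quaternion [w, x, y, z].
In Python, from bench import r gives the robot as it stands.
- The arm moves only by the shell command python3 -m handwheel 'ROWS' [FORCE]. ROWS is JSON, a list of rows, each a list of 5 numbers: the finger opening in cm, from 0 to 8.81, then the shift along the tool's x, y, z in cm, then the turn about the tool's z in degrees. In form: [[fingers, dx, dy, dz, twist], ...]. A call has 1 to 12 rows; each row is the pose to reach, as a shift and turn from the pose commanded when the call began, along the tool's axes at that moment; what a row does not reach only later rows make up. A row lasts 1/10 s, in which the tool goes at most 50 mm and 8.59 degrees, less where a joint would pass 70% of its speed; a pose out of reach is approached as far as the arm can. A call with a gripper value outside its range is refused whole. The fingers move at their own pace and stop on an object; FORCE is the grip in N (left out, the last holds). Time passes only in rows, so rows that repeat a pose let the fingers close. It gives the time, the measured TCP pose, the force and the opening at its end, in the units of the state.
- r.get_obs(): the state, without advancing time (a new reading comes with each control period).
- r.read_camera(name): name is "scene" or "top" or "wrist"; returns a dict with "color" (400x640x3 uint8, red, green, blue), "vertical_fov" (degrees; the focal length in pixels is half the picture's height over the tangent of half this angle, whatever the lens; pixels are square), "cx", "cy" (the principal point, pixels), "R" (3x3) and "t" (3): a world point X has camera coordinates R X + t. Camera axes: x right, y down, z forward; pixel columns grow to the right and rows downward; lengths in mm; the calibration is good to about 2 mm. The wrist camera is an equidistant fisheye: a pixel r from the principal point sees the ray r / f radians off the axis. A picture is of the moment at which its call begins. There is no depth.
- r.job_done(): hands the job in, once; it reports no verdict.
The state is a dict: "time": time; "joint_pos": joint angles; "qd": joint speeds; "tau": joint torques, N m; "tcp_pos": TCP position; "orientation": TCP orientation; "wrist_force": force on the tool from outside, world axes, zero at the start; "ft_torque": the same for the moment, N m; "gripper_width": opening from 0.0 (shut) to 1.0 (fully open).
Only numpy, scipy, OpenCV 4.12 (cv2) and the standard library are available. Lean on these libraries where they do the work, as an engineer would, in place of code of your own. Each camera call takes 0.05 s, during which the arm holds its last target.

## Working session

There is one attempt and no reset: what is moved stays moved. The work goes in short steps, Python scripts to look and compute and a shell command to move; the robot and the scene stay as the last step left them, time stands still between calls to the robot, and variables do not carry over. Pictures are saved under pics/ and viewed, and the job is handed in when it is done.

```bash
mkdir -p pics; ls; python3 - <<'E'
from bench import r
import cv2
o=r.get_obs(); print({k:o[k] for k in('time','tcp_pos','orientation','gripper_width','wrist_force')}, r.tcp_to_grasp)
for n in('scene','top','wrist'):
    c=r.read_camera(n); cv2.imwrite(f'pics/{n}0.png',c['color'][:,:,::-1]); print(n,c['vertical_fov'],c['R'],c['t'])
E
```

```text
pics
{'time': 0.0, 'tcp_pos': array([210.45857221, 480.70740135, 238.14768994]), 'orientation': array([-2.79865394e-04,  2.04936343e-01,  9.78775085e-01, -5.91814823e-04]), 'gripper_width': 0.9974592453633327, 'wrist_force': array([-0.36951851, -0.30434657,  0.20147253])} 18.700000000000003
scene 42.69629523643668 [[ 0.95359987 -0.30095704 -0.00849384]
 [-0.23690827 -0.73265029 -0.63804233]
 [ 0.18580031  0.61044935 -0.76995444]] [-464.82296265  176.38055119  832.46824894]
top 50.97024460666481 [[ 0.02102732 -0.99934875  0.02932468]
 [-0.98113748 -0.02626402 -0.19151879]
 [ 0.19216425 -0.02474442 -0.98105077]] [ -7.2221547  467.87780554 823.31107023]
wrist 65.70646984690485 [[ 4.01133645e-01  9.16019527e-01 -1.57076501e-04]
 [ 8.67933005e-01 -3.80021260e-01  3.19806412e-01]
 [ 2.92889226e-01 -1.28421443e-01 -9.47482894e-01]] [-524.15898     -42.69155995  390.68505762]
```

View pics/top0.png

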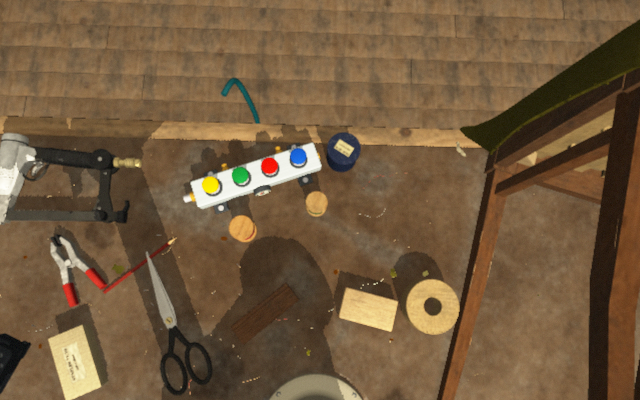

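View pics/scene0.png

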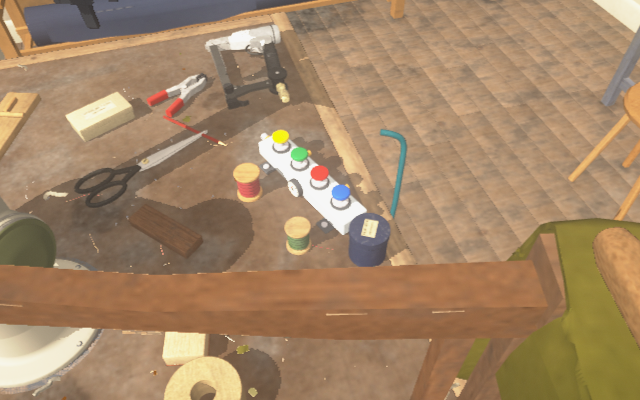

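View pics/wrist0.png

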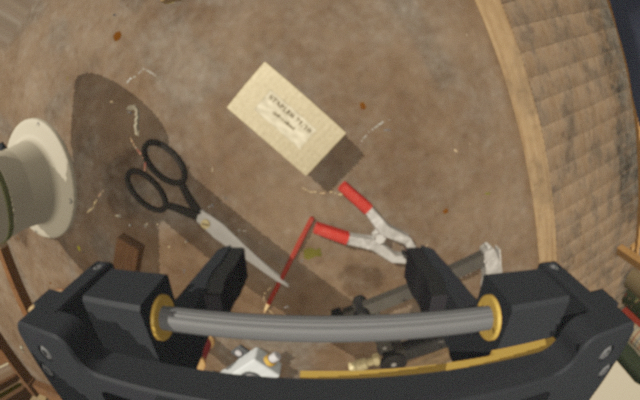

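The top view shows yellow (211,186), green (241,176), red (270,167) and blue (298,157), with the tin at (344,150) and the spools at (243,228) and (316,203). The scene view shows the same order: yellow (281,138), green (299,155), red (319,174), blue (341,192). Next I'll measure positions.

```bash
cat > h.py <<'E'
import numpy as np, cv2
from bench import r
H={'yellow':(24,34),'green':(50,85),'red':(0,6),'blue':(100,118)}
def ray(c,u,v):
    f=200/np.tan(np.radians(c['vertical_fov']/2)); R=np.array(c['R']);t=np.array(c['t'])
    d=R.T@np.array([(u-c['cx'])/f,(v-c['cy'])/f,1]); return -R.T@t,d/np.linalg.norm(d)
def plane(c,u,v,z):
    o,d=ray(c,u,v); return o+d*(z-o[2])/d[2]
def blobs(c,win):
    hsv=cv2.cvtColor(c['color'],cv2.COLOR_RGB2HSV); out={}
    for k,(a,b) in H.items():
        m=cv2.inRange(hsv,(a,130,90),(b,255,255))
        if k=='red': m|=cv2.inRange(hsv,(174,130,90),(180,255,255))
        w=np.zeros_like(m); x0,y0,x1,y1=win; w[y0:y1,x0:x1]=m[y0:y1,x0:x1]
        n,l,s,ce=cv2.connectedComponentsWithStats(w)
        if n<2: continue
        i=1+s[1:,4].argmax(); out[k]=(*ce[i],s[i].tolist())
    return out
E
python3 - <<'E'
from h import *
ct=r.read_camera('top'); cs=r.read_camera('scene')
bt=blobs(ct,(190,140,320,205)); bs=blobs(cs,(265,120,360,215))
for k in H:
    A=plane(ct,*bt[k][:2],71); B=plane(cs,*bs[k][:2],70)
    o1,d1=ray(ct,*bt[k][:2]);o2,d2=ray(cs,*bs[k][:2])
    s=np.linalg.lstsq(np.c_[d1,-d2],o2-o1,rcond=None)[0]
    print(k,bt[k],bs[k],A.round(1),B.round(1),'tri',((o1+s[0]*d1+o2+s[1]*d2)/2).round(1))
for n,p,z in(('gun tip',(140,163),40),('tin',(344,148),72),('spoolR',(243,228),60),('spoolG',(316,203),55),('gunc',(112,210),40)): print(n,plane(ct,*p,z).round())
q=r.get_obs()['orientation'];
from scipy.spatial.transform import Rotation as Ro
print(Ro.from_quat(np.r_[q[1:],q[0]]).as_matrix().round(3))
E
```

```text
yellow (np.float64(209.75586854460093), np.float64(184.41784037558685), [202, 177, 17, 17, 213]) (np.float64(279.98850574712645), np.float64(135.98850574712642), [272, 130, 17, 13, 174]) [476.8 223.9  71. ] [477.9 221.3  70. ] tri [478.2 225.   66.6]
green (np.float64(239.626213592233), np.float64(174.60679611650485), [232, 167, 17, 16, 206]) (np.float64(293.0769230769231), np.float64(155.3846153846154), [291, 154, 6, 4, 13]) [498.6 165.6  71. ] [487.7 161.3  70. ] tri [494.1 166.1  66.5]
red (np.float64(268.95283018867923), np.float64(165.4009433962264), [261, 158, 17, 16, 212]) (np.float64(319.35748792270533), np.float64(172.45893719806764), [311, 165, 18, 15, 207]) [519.5 107.6  71. ] [521.5 103.4  70. ] tri [522.1 108.2  64.6]
blue (np.float64(297.7035175879397), np.float64(155.76381909547737), [290, 148, 17, 16, 199]) (np.float64(340.25380710659897), np.float64(191.85786802030458), [332, 185, 18, 15, 197]) [541.5  50.   71. ] [542.4  46.7  70. ] tri [543.4  50.1  65.7]
gun tip [525. 379.  40.]
tin [561. -44.  72.]
spoolR [392. 155.  60.]
spoolG [447.  10.  55.]
gunc [425. 425.  40.]
[[-0.916  0.401 -0.   ]
 [ 0.401  0.916 -0.   ]
 [ 0.    -0.001 -1.   ]]
```

Spacing comes out at 62.2 mm with triangulated heights around 66–71, which fits. The fingers will close as the tool moves above yellow at about 238 mm high.

```bash
python3 -m handwheel '[[6,-1.5,-0.6,0,0],[4,-4.5,-1.7,0,0],[2,-8,-3,0,0],[0,-11.5,-4.3,0,0],[0,-15,-5.6,0,0],[0,-18.5,-6.9,0,0],[0,-22,-8.2,0,0],[0,-25.5,-9.5,0,0],[0,-29,-10.8,0,0],[0,-32,-11.9,0,0],[0,-34,-12.6,0,0],[0,-34.8,-12.9,0,0]]' 20
python3 - <<'E'
from h import *
o=r.get_obs(); print(o)
for n in('top','wrist','scene'):
    c=r.read_camera(n); cv2.imwrite(f'pics/{n}1.png',c['color'][:,:,::-1])
E
```

```text
time: 1.45
tcp_pos: [478.7, 221.8, 238.4]
orientation: [-0.0, 0.206, 0.979, -0.0]
wrist_force: [0.4, -0.2, -0.3]
gripper_width: 0.003
{'time': 1.45, 'joint_pos': array([ 2.11725082e-01,  3.18992258e-01,  1.49015165e+00, -1.29231958e-04,
        1.33278004e+00, -9.44249429e-01]), 'qd': array([-0.09956335,  0.05067406, -0.07073112,  0.00812955,  0.02533453,
       -0.11751721]), 'tau': array([-6.40072692e-01, -4.04386282e+01, -2.54101700e+01, -6.11278787e-02,
        1.35587246e-02, -5.45001857e-02]), 'tcp_pos': array([478.69090834, 221.81743604, 238.43825783]), 'orientation': array([-1.25754972e-04,  2.05912070e-01,  9.78570482e-01, -1.24770468e-04]), 'wrist_force': array([ 0.35862014, -0.21548388, -0.33462338]), 'ft_torque': array([ 0.01818497, -0.00429475,  0.00151259]), 'gripper_width': 0.002526759814497736}
```

View pics/wrist1.png

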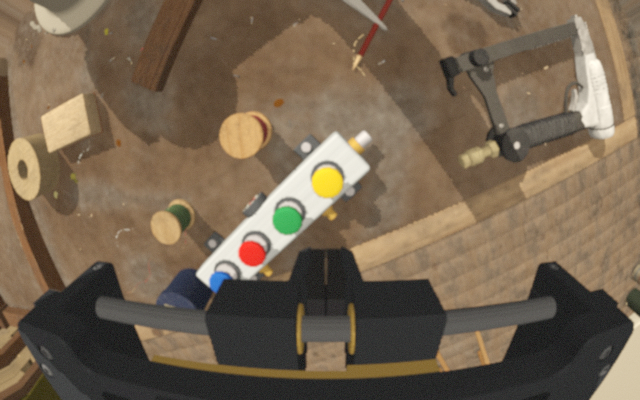

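View pics/scene1.png

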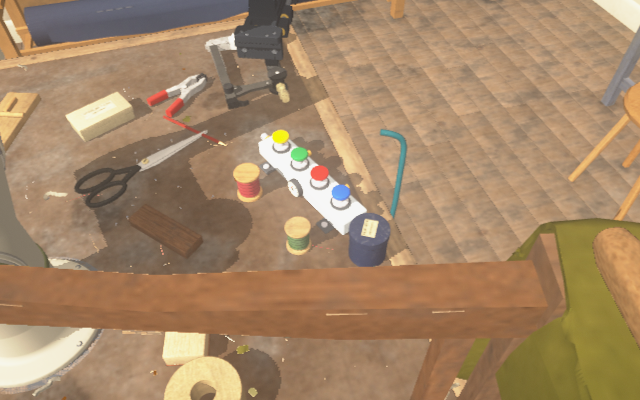

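Wrist view: yellow (327,182), green (287,220), fingers at about (326,280). I'll check the yellow position by fisheye rays and the tip by projection.

```bash
cat >> h.py <<'E'
def wplane(c,u,v,z):
    f=200/np.tan(np.radians(c['vertical_fov']/2)); R=np.array(c['R']);t=np.array(c['t'])
    x,y=u-c['cx'],v-c['cy']; rr=np.hypot(x,y); th=rr/f
    d=R.T@np.array([x/rr*np.sin(th),y/rr*np.sin(th),np.cos(th)]); o=-R.T@t
    return o+d*(z-o[2])/d[2]
def proj(c,X):
    f=200/np.tan(np.radians(c['vertical_fov']/2)); p=np.array(c['R'])@X+np.array(c['t']); return p[:2]/p[2]*f+[c['cx'],c['cy']]
E
python3 - <<'E'
from h import *
c=r.read_camera('wrist'); b=blobs(c,(200,150,360,295))
for k in b: print(k,b[k],wplane(c,*b[k][:2],71).round(1))
o=r.get_obs()['tcp_pos'];print(o, proj(r.read_camera('scene'),o),proj(r.read_camera('top'),o))
E
```

```text
yellow (np.float64(326.00977653631287), np.float64(183.8687150837989), [311, 170, 31, 29, 716]) [477.1 223.6  71. ]
green (np.float64(286.1301247771836), np.float64(221.4777183600713), [273, 209, 28, 26, 561]) [498.5 166.6  71. ]
red (np.float64(250.8607843137255), np.float64(254.45098039215685), [238, 243, 27, 24, 510]) [519.2 109.7  71. ]
blue (np.float64(216.81196581196582), np.float64(281.7393162393162), [210, 273, 19, 21, 234]) [536.9  48.2  71. ]
[477.02339389 223.76877239 238.69820231] [272.50475152  61.25373964] [186.25308176 161.96312417]
```

View pics/top1.png

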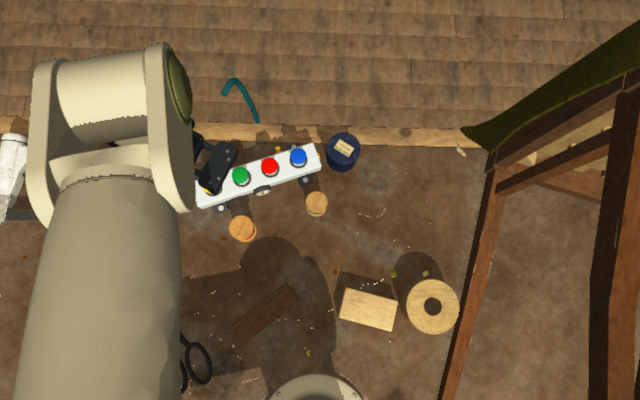

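All views agree: yellow at (477,223.5) and the TCP above it. The top view now shows the arm over yellow. Descending.

```bash
python3 -m handwheel '[[0,0,0,1.5,0],[0,0,0,4,0],[0,0,0,7,0],[0,0,0,10,0],[0,0,0,12.5,0],[0,0,0,14.2,0],[0,0,0,15.2,0],[0,0,0,15.6,0],[0,0,0,15.8,0],[0,0,0,15.8,0]]'
python3 -m handwheel '[[0,0,0,0.2,0],[0,0,0,0.4,0],[0,0,0,0.6,0],[0,0,0,0.8,0],[0,0,0,1.0,0],[0,0,0,1.2,0],[0,0,0,1.4,0],[0,0,0,1.6,0],[0,0,0,1.8,0],[0,0,0,2.0,0],[0,0,0,2.0,0],[0,0,0,2.0,0]]'
```

```text
time: 2.75
tcp_pos: [477.9, 223.3, 81.3]
orientation: [0.0, 0.205, 0.979, 0.0]
wrist_force: [-0.8, 0.7, 0.3]
gripper_width: 0.004
time: 3.95
tcp_pos: [477.7, 223.2, 60.8]
orientation: [0.0, 0.205, 0.979, 0.0]
wrist_force: [-0.5, -0.1, 3.6]
gripper_width: 0.005
```

```bash
python3 -m handwheel '[[0,0,0,0.05,0],[0,0,0,0.1,0],[0,0,0,0.15,0],[0,0,0,0.2,0],[0,0,0,0.2,0],[0,0,0,0.2,0]]'
```

```text
time: 4.55
tcp_pos: [477.8, 223.2, 59.1]
orientation: [0.0, 0.205, 0.979, 0.0]
wrist_force: [-2.0, -1.2, 8.2]
gripper_width: 0.006
```

8.2 N at 59.1 mm is well above the 4 N friction, so yellow is on its stop. Next I'll lift, cross to blue with a delta of tool x −12.8 cm, y −13.3 cm, and check on the way.

```bash
python3 -m handwheel '[[0,0,0,-0.5,0],[0,0,0,-1.5,0],[0,0,0,-3.5,0],[0,0,0,-5.5,0],[0,0,0,-7,0],[0,0,0,-7.5,0]]'
python3 -m handwheel '[[0,-0.7,-0.7,0,0],[0,-2.2,-2.3,0,0],[0,-4.2,-4.4,0,0],[0,-6.4,-6.6,0,0],[0,-8.6,-8.9,0,0],[0,-10.6,-11,0,0],[0,-12.1,-12.6,0,0],[0,-12.8,-13.3,0,0],[0,-12.8,-13.3,0,0],[0,-12.8,-13.3,0,0]]'
python3 - <<'E'
from h import *
c=r.read_camera('wrist'); cv2.imwrite('pics/wrist2.png',c['color'][:,:,::-1])
c=r.read_camera('scene'); cv2.imwrite('pics/scene2.png',c['color'][100:300,200:450,::-1].repeat(3,0).repeat(3,1)[:600])
c=r.read_camera('top'); cv2.imwrite('pics/top2.png',c['color'][100:300,100:360,::-1].repeat(3,0).repeat(3,1)[:600])
E
```

```text
time: 5.15
tcp_pos: [478.0, 223.3, 135.3]
orientation: [0.001, 0.205, 0.979, 0.0]
wrist_force: [-0.5, 0.4, 0.5]
gripper_width: 0.006
time: 6.15
tcp_pos: [541.1, 50.5, 133.3]
orientation: [-0.001, 0.205, 0.979, 0.0]
wrist_force: [-0.1, -0.8, -0.0]
gripper_width: 0.005
```

View pics/scene2.png

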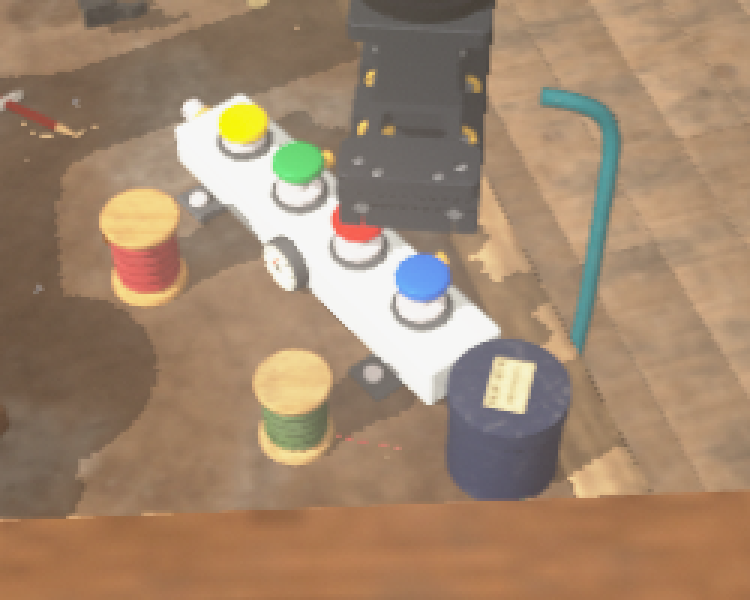

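View pics/wrist2.png

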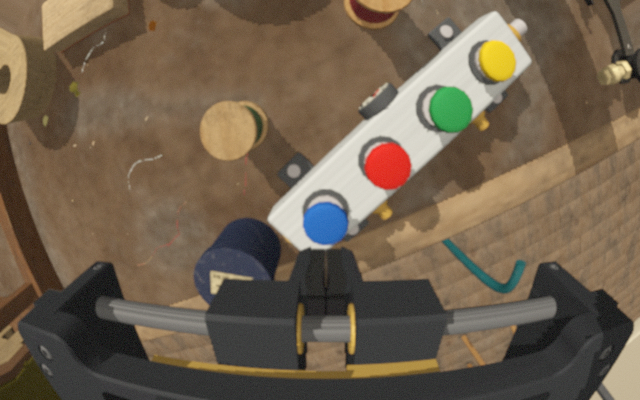

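The scene crop shows yellow (243,123) sitting low on its collar, the others up and nothing disturbed. In the wrist view blue is at (325,222), directly ahead of the closed fingers. I'll measure blue.

```bash
python3 - <<'E'
from h import *
c=r.read_camera('wrist'); b=blobs(c,(290,20,540,260))
for k in b: print(k,b[k],wplane(c,*b[k][:2],60 if k=='yellow' else 72).round(1))
print(r.get_obs()['tcp_pos'])
E
```

```text
yellow (np.float64(496.42522522522523), np.float64(60.075675675675676), [479, 41, 36, 40, 1110]) [477.8 220.6  60. ]
green (np.float64(449.8072952512044), np.float64(109.45629731589814), [430, 88, 41, 44, 1453]) [499.2 162.9  72. ]
red (np.float64(387.18230723251645), np.float64(165.87985654512852), [364, 142, 46, 47, 1673]) [519.8 106.1  72. ]
blue (np.float64(324.8475991649269), np.float64(222.7919276270007), [303, 203, 44, 41, 1437]) [541.1  49.8  72. ]
[541.29276527  50.76133589 133.70130955]
```

Well centred. Going down to about 80, then pressing to 59.

```bash
python3 -m handwheel '[[0,0,0.1,1,0],[0,0,0.1,2.5,0],[0,0,0.1,4,0],[0,0,0.1,4.8,0],[0,0,0.1,5.2,0],[0,0,0.1,5.3,0],[0,0,0.1,5.3,0]]'
python3 -m handwheel '[[0,0,0,0.2,0],[0,0,0,0.4,0],[0,0,0,0.6,0],[0,0,0,0.8,0],[0,0,0,1.0,0],[0,0,0,1.2,0],[0,0,0,1.4,0],[0,0,0,1.6,0],[0,0,0,1.8,0],[0,0,0,2.0,0],[0,0,0,2.0,0],[0,0,0,2.0,0]]'
```

```text
time: 7.05
tcp_pos: [542.1, 50.9, 81.0]
orientation: [0.0, 0.205, 0.979, 0.0]
wrist_force: [0.5, 0.1, 0.1]
gripper_width: 0.004
time: 8.25
tcp_pos: [542.0, 50.8, 60.8]
orientation: [0.0, 0.205, 0.979, -0.0]
wrist_force: [0.3, 0.1, 4.3]
gripper_width: 0.004
```

```bash
python3 -m handwheel '[[0,0,0,0.05,0],[0,0,0,0.1,0],[0,0,0,0.15,0],[0,0,0,0.2,0],[0,0,0,0.2,0],[0,0,0,0.2,0]]'
```

```text
time: 8.85
tcp_pos: [542.0, 50.9, 59.1]
orientation: [0.0, 0.205, 0.979, 0.0]
wrist_force: [-2.5, -0.0, 8.0]
gripper_width: 0.004
```

Blue is at its stop (8 N). Lift, then move to green with tool shift (+8.5, +8.7) cm.

```bash
python3 -m handwheel '[[0,0,0,-0.5,0],[0,0,0,-1.5,0],[0,0,0,-3.5,0],[0,0,0,-5.5,0],[0,0,0,-7,0],[0,0,0,-7.5,0],[0,0,0,-7.5,0]]'
python3 -m handwheel '[[0,0.7,0.7,0,0],[0,2.2,2.3,0,0],[0,4.2,4.4,0,0],[0,6.2,6.4,0,0],[0,7.8,8,0,0],[0,8.5,8.7,0,0],[0,8.5,8.7,0,0],[0,8.5,8.7,0,0]]'
python3 - <<'E'
from h import *
c=r.read_camera('wrist'); cv2.imwrite('pics/wrist3.png',c['color'][:,:,::-1]); b=blobs(c,(220,140,420,260))
for k in b: print(k,b[k],wplane(c,*b[k][:2],60 if k in('blue','yellow') else 72).round(1))
print(r.get_obs()['tcp_pos'])
c=r.read_camera('scene'); cv2.imwrite('pics/scene3.png',c['color'][100:300,200:450,::-1].repeat(3,0).repeat(3,1)[:600])
E
```

```text
time: 9.55
tcp_pos: [542.1, 50.8, 134.1]
orientation: [0.0, 0.205, 0.979, 0.0]
wrist_force: [-0.5, -0.5, -0.5]
gripper_width: 0.007
time: 10.35
tcp_pos: [499.1, 164.2, 133.4]
orientation: [-0.0, 0.205, 0.979, -0.0]
wrist_force: [-0.4, 0.5, 0.1]
gripper_width: 0.004
yellow (np.float64(387.33377837116154), np.float64(160.2369826435247), [366, 140, 44, 43, 1498]) [477.  222.4  60. ]
green (np.float64(327.81779661016947), np.float64(220.24858757062148), [306, 200, 44, 42, 1416]) [498.  165.9  72. ]
red (np.float64(270.712962962963), np.float64(255.86574074074073), [255, 251, 34, 9, 216]) [507.5 114.2  72. ]
[499.26992535 163.95851852 133.5129212 ]
```

View pics/scene3.png

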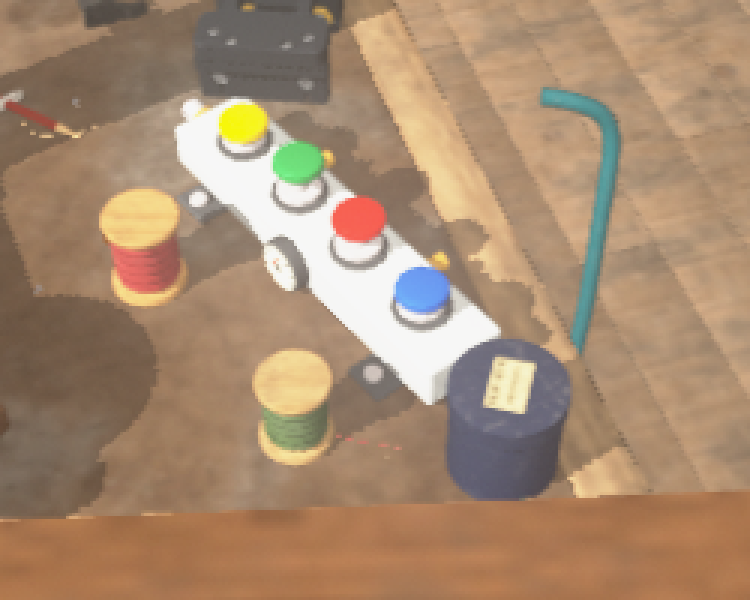

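The scene shows blue (421,290) and yellow (243,125) low, green (298,162) and red (358,219) up, and the rest unmoved. Green is at about (498.3,165.5), within 2 mm of the tool. I'll press green with a 0.1 cm nudge.

```bash
python3 -m handwheel '[[0,0.1,0.1,1,0],[0,0.1,0.1,2.5,0],[0,0.1,0.1,4,0],[0,0.1,0.1,4.8,0],[0,0.1,0.1,5.2,0],[0,0.1,0.1,5.3,0],[0,0.1,0.1,5.3,0]]'
python3 -m handwheel '[[0,0,0,0.2,0],[0,0,0,0.4,0],[0,0,0,0.6,0],[0,0,0,0.8,0],[0,0,0,1.0,0],[0,0,0,1.2,0],[0,0,0,1.4,0],[0,0,0,1.6,0],[0,0,0,1.8,0],[0,0,0,2.0,0],[0,0,0,2.0,0],[0,0,0,2.0,0]]'
python3 -m handwheel '[[0,0,0,0.05,0],[0,0,0,0.1,0],[0,0,0,0.15,0],[0,0,0,0.2,0],[0,0,0,0.2,0],[0,0,0,0.2,0]]'
```

```text
time: 11.15
tcp_pos: [498.7, 165.9, 81.0]
orientation: [0.0, 0.205, 0.979, 0.0]
wrist_force: [0.2, -0.7, 0.5]
gripper_width: 0.008
time: 12.35
tcp_pos: [498.5, 166.0, 60.8]
orientation: [0.0, 0.205, 0.979, 0.0]
wrist_force: [0.1, -0.7, 3.7]
gripper_width: 0.003
time: 12.95
tcp_pos: [498.6, 166.0, 59.1]
orientation: [0.0, 0.205, 0.979, 0.0]
wrist_force: [-1.9, -0.4, 7.6]
gripper_width: 0.006
```

```bash
python3 -m handwheel '[[0,0,0,-0.5,0],[0,0,0,-1.5,0],[0,0,0,-3.5,0],[0,0,0,-6,0],[0,0,0,-9,0],[0,0,0,-12,0],[0,0,0,-15,0],[0,0,0,-17,0],[0,0,0,-18,0],[0,0,0,-18,0],[0,0,0,-18,0]]'
python3 - <<'E'
from h import *
print(r.get_obs()['tcp_pos'],r.get_obs()['wrist_force'])
c=r.read_camera('scene'); cv2.imwrite('pics/scene4.png',c['color'][100:300,200:450,::-1].repeat(3,0).repeat(3,1)[:600])
import cv2
b=blobs(c,(265,120,360,215)); a=cv2.imread('pics/scene0.png')[:,:,::-1].copy(); b0=blobs({'color':a},(265,120,360,215))
for k in b: print(k,b0[k][1:],b[k][1:])
c=r.read_camera('wrist'); cv2.imwrite('pics/wrist4.png',c['color'][:,:,::-1])
E
```

```text
time: 14.05
tcp_pos: [498.1, 165.9, 237.7]
orientation: [-0.001, 0.205, 0.979, -0.0]
wrist_force: [-0.5, -0.4, -0.3]
gripper_width: 0.006
[498.09232409 165.92517066 237.69918674] [-0.47457254 -0.37929168 -0.31813548]
yellow (np.float64(136.0287356321839), [272, 130, 17, 13, 174]) (np.float64(140.62048192771084), [273, 135, 16, 13, 166])
green (np.float64(155.89473684210526), [291, 153, 9, 6, 19]) (np.float64(158.85714285714286), [292, 157, 3, 4, 7])
red (np.float64(172.45893719806764), [311, 165, 18, 15, 207]) (np.float64(172.45893719806764), [311, 165, 18, 15, 207])
blue (np.float64(191.89949748743717), [332, 185, 18, 15, 199]) (np.float64(195.95336787564767), [332, 189, 17, 15, 193])
```

View pics/scene4.png

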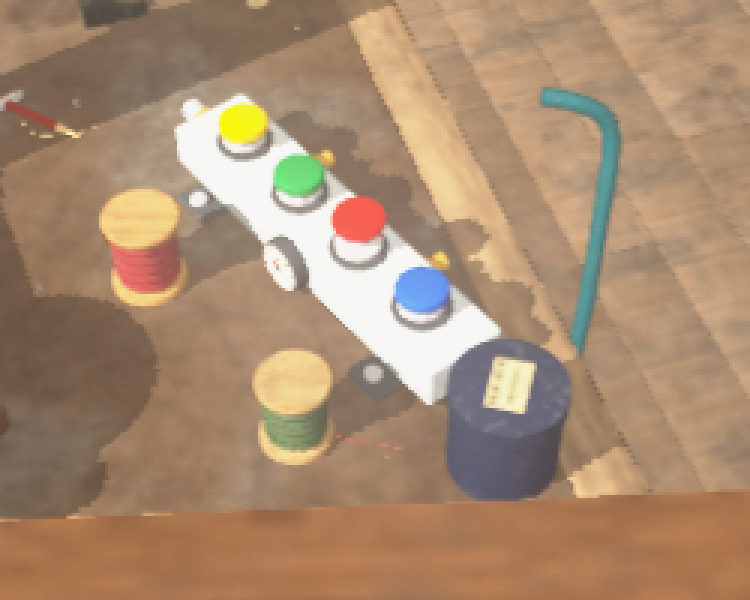

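Yellow, green and blue have dropped about 4–4.6 px in the scene view, against about 4 px expected for 12 mm. Red has not changed, and the spools and tin are where they were. The hand is clear at 238 mm, so I'm handing in.

```bash
python3 -c "
from bench import r
print(r.job_done(), r.get_obs()['time'])"
```

```text
the job is handed in; nothing more can be done
the job is handed in; nothing more can be done
```

I pressed yellow, then blue, then green with the closed fingertips, left red alone, and handed the job in at about 14 s of the 40 s allowed.

- **Buttons down:** Each press ended with the tip at 59.1 mm and 7.6–8.2 N on the wrist. That is well above the 4 N or so of friction, so each button was on its stop. After release, yellow and blue sat 4.1–4.6 px lower in the scene view, against about 4 px expected for full travel. My colour mask caught only a sliver of green, so I judged its drop (about 4 px) by eye in the enlarged view.
- **Red and surroundings:** Red's outline in the scene view is unchanged to the pixel. By eye, both spools and the glue tin stand where they were.
- **Hand:** It finished clear at 238 mm, with the wrist force near zero.

No check failed. The camera views agreed on the button positions to about 3 mm, apart from readings where a button was partly hidden or only partly caught by the mask.

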